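# Stack a crock's pressing discs on the pickle bench slide and hold the slide out

### The job

Build one pressing set on the round steel plate of the spring-return slide while the slide is home: set the wide wooden disc down flat and centred on the plate, then the small ceramic disc centred on top of it, setting each down rather than dropping it, and let go of both. Then take the slide's bridge handle and draw the slide smoothly out towards the handle's side until its pointer stands opposite the index block, the stack still centred, and finish while still holding the handle there: the spring pulls the slide home if you let go. Leave the jars, the loose jar lid and the spoon where they are.

Things in the scene. Friction and masses are not known exactly. Their poses are not given: they have to be found in the camera images.
- follower: Wooden pressing disc (plain light wood, six small dark dots on top), 68 mm in diameter, 14 mm thick, about 45 g. Starts flat on the table on the robot's right (-y). Origin: centre of its underside; z up.
- weight: White glazed ceramic pressing disc, 56 mm in diameter, 20 mm thick, about 120 g. Starts flat on the table on the robot's right (-y), near the wooden disc; which of the two lies further right varies. Origin: centre of its underside; z up.
- track: Fixed base of the slide: wooden board 300 x 134 mm, 10 mm thick, with two aluminium rails, tops 20 mm above the table, and a 28 mm high strip at its far end. Origin: at table height under the plate's centre when the slide is home; the board reaches 210 mm in front (-x) and 90 mm behind it. Its own -x axis is the pull direction (roughly towards the robot; yaw varies), z up.
- slide: The moving slide: aluminium, 190 x 78 mm, top 22 mm above the table, carrying plate, handle and pointer. Origin and axes coincide with the track's when home; it moves up to 100 mm along the track's -x. A spring always pulls it home: 4.5 N at home plus 0.9 N per 10 mm (about 10 N near the mark), and it returns by itself when let go.
- plate (a point): Round steel plate on the slide, 84 mm in diameter. Origin: centre of its top face, 28 mm above the table; the axes are the track's. The set is stacked here.
- handle (a point): Bridge handle on the slide: a level round steel bar 12 mm thick, 64 mm long on two upright legs, open underneath for about 50 mm. Origin: the bar's middle, 80 mm above the table, 115 mm in front (track -x) of the plate's centre. The bar lies along its own y axis, across the pull; pinch it from above with the fingers closing along its x.
- pointer (a point): Tip of the slide's small dark steel pointer, a 5 mm wide finger at the slide's left (+y) edge, 26 mm above the table; it moves with the slide.
- mark: Index block: dark steel block at the track's left (+y) edge, 12 mm wide along the track, 14 mm deep, 30 mm high. Origin: underside, middle of its face next to the slide, 10 mm above the table; axes are the track's. The slide is at the mark when the pointer's tip is level with its middle along the track's x (passing 5 mm clear), 50 to 75 mm out from home.
- jar_tall: Bystander: closed pickle jar, 80 mm in diameter, 140 mm high, on the left. Origin: centre of its underside.
- jar_short: Bystander: closed pickle jar, 80 mm in diameter, 100 mm high, far right. Origin: centre of its underside.
- spoon: Bystander: wooden spoon about 200 mm long lying at the right. Origin: near its middle, on the table.
- jar_lid: Bystander: brass-coloured jar lid, 80 mm in diameter, 14 mm high, lying beyond the discs. Origin: centre of its underside.
There are look-alikes about, which are no part of the job. Several things look just like the weight: the one meant starts farthest to the robot's left. Leave any green look-alike of the follower alone.

How it is judged:
By the outcome, as a careful person would: the job done as asked, in the order asked, and still so for the second after the job is handed in, while the arm keeps its last pose, push and grip.
It also fails if it takes over 70 s, if anything falls off the work surface, if the arm or the gripper's body presses on something with over 40 N, if the wrist force passes 120 N, or if a joint passes its speed limit or range.

### The arm

A 7-joint arm with a two-finger parallel gripper is mounted at the origin on the work surface. World frame = base frame: x ahead of the robot, y to its left, z up, the work surface at z = 0. Lengths are in m, angles in rad, forces in N, time in s.
With the tool pointing down it reaches from about 0.4 to 0.85 m from the base axis. Payload 10.4 kg.
Tool frame: the origin (TCP) lies on the front face of the gripper's body, between the roots of the fingers; the fingertips stand 70 mm ahead of it and the grasp point (between the pads) lies 51 mm ahead of it; z points along the fingers, y is the line along which they close (so a half turn about z gives the same grasp; the last joint's range is limited). The gripper opens to 87 mm and grips with 3 to 60 N. Pads are 19 mm wide; open, the fingers measure 117 mm over their backs; the gripper's body (75 mm by 190 mm) begins 51 mm behind the grasp point.
Start: joints at [-1.249, 0.332, -0.065, 1.46, 0.022, 1.35, -0.088], TCP at [0.211, 0.588, 0.292] pointing down, gripper open.
Joint ranges: [-2.6, 2.6], [-0.5, 2.12], [-1.47, 1.34], [0.16, 2.42], [-1.27, 4.41], [0.06, 2.06], [-2.6, 2.6]. Speed limits (rad/s): [2.22, 2.22, 2.79, 2.79, 3.14, 3.14, 3.14].

### API

Orientations are given as a 3x3 rotation matrix whose columns are the frame's x, y, z axes.
In Python, from station import r, snapshot gives the robot as it stands.
- The arm moves only by the tool move_arm, never from a script. Its argument "deltas" is a list of rows, each an object with "dr": the turn, a rotation vector about the tool's x, y, z in rad, a list of three; "translation": the shift along the tool's x, y, z in m, a list of three; "jaw": the finger opening in m, from 0 to 0.087. A call has 1 to 10 rows; each row is the pose to reach, as a shift and turn from the pose commanded when the call began, along the tool's axes at that moment; what a row does not reach only later rows make up. A row lasts 1/12 s, in which the tool goes at most 41.7 mm and 7.16 degrees, less where a joint would pass 70% of its speed; a pose out of reach is approached as far as the arm can. A call with a gripper value outside its range is refused whole. The fingers move at their own pace and stop on an object; "squeeze" is the grip in N (left out, the last holds). Time passes only in rows, so rows that repeat a pose let the fingers close. It gives the time, the measured TCP pose, the force, the opening and the grip force at its end, in the units of the state.
- r.get_state(): the state, without advancing time (a new reading comes with each control period).
- snapshot(name): name is "scene" or "side" or "wrist"; returns a dict with "pixels" (420x560x3 uint8, blue, green, red), "fx", "fy", "cx", "cy" (pixels), "pose" (4x4, takes a point from camera to world coordinates). Camera axes: x right, y up, looking along -z (the intrinsics and any distortion apply to the point x, -y, -z); pixel columns grow to the right and rows downward; lengths in m; the calibration is good to about 2 mm. The wrist camera is an equidistant fisheye: a pixel r from the principal point sees the ray r / f radians off the axis. A picture is of the moment at which its call begins. There is no depth.
- r.finish_job(): hands the job in; it is judged then, once.
The state is a dict: "t": time; "qpos": joint angles; "qd": joint speeds; "joint_efforts": joint torques, N m; "tcp_pos": TCP position; "eef_rot": TCP orientation; "ft_force": force on the tool from outside, world axes, zero at the start; "wrist_torque": the same for the moment, N m; "width": opening from 0.0 (shut) to 1.0 (fully open); "gripper_force": force on a finger pad.
Only numpy, scipy, OpenCV 4.12 (cv2) and the standard library are available. Lean on these libraries where they do the work, as an engineer would, in place of code of your own. Each camera call takes 0.05 s, during which the arm holds its last target. There are 200 camera calls.

## Working session

There is one attempt and no reset: what is moved stays moved. The work goes in short steps, Python scripts to look and compute and a tool call to move; the robot and the scene stay as the last step left them, time stands still between calls to the robot, and variables do not carry over. Pictures are saved under pics/ and viewed, at most 10 in all, crops included, and the job is handed in when it is done.

Besides the shell and the picture viewer there is one more tool, called after ">>>" as name(argument=value, ...), one argument or row to a line, values as JSON. move_arm: Moves the arm, as the interface text tells. Its arguments: {"type":"object","properties":{"deltas":{"type":"array","items":{"type":"object","properties":{"dr":{"type":"array","items":{"type":"number"}},"translation":{"type":"array","items":{"type":"number"}},"jaw":{"type":"number"}}}},"squeeze":{"type":"number"}},"required":["deltas"]}

```bash
mkdir -p pics; python3 - <<'E'
from station import r, snapshot
import cv2,pickle,numpy as np
s=r.get_state();print({k:np.round(v,3).tolist() for k,v in s.items()})
d={}
for n in("scene","side","wrist"):
    d[n]=snapshot(n);p=d[n];print(n,p["fx"],p["fy"],p["cx"],p["cy"],[k for k in p]);print(np.round(p["pose"],3).tolist())
    cv2.imwrite(f"pics/{n}0.png",p["pixels"])
pickle.dump(d,open("d0.pkl","wb"))
E
```

```text
{'t': 0.0, 'qpos': [-1.249, 0.333, -0.065, 1.461, 0.022, 1.35, -0.088], 'qd': [0.0, 0.001, 0.001, 0.0, 0.001, 0.0, -0.001], 'joint_efforts': [0.001, -62.325, 0.026, -38.99, -0.061, 0.04, 0.0], 'tcp_pos': [0.211, 0.588, 0.291], 'eef_rot': [[-0.941, 0.338, -0.0], [0.338, 0.941, -0.001], [-0.0, -0.001, -1.0]], 'ft_force': [-0.646, -1.042, -1.385], 'wrist_torque': [-0.034, 0.086, -0.001], 'gripper_force': 0.0, 'width': 0.999}
scene 410.24493267893945 410.24493267893945 271.8581850801218 213.98022027164433 ['pixels', 'fx', 'fy', 'cx', 'cy', 'pose']
[[-0.766, -0.46, 0.45, 1.009], [0.643, -0.556, 0.526, 0.547], [0.008, 0.692, 0.722, 0.828], [0.0, 0.0, 0.0, 1.0]]
side 479.4572741377973 479.4572741377973 274.20532915339777 208.6500596875273 ['pixels', 'fx', 'fy', 'cx', 'cy', 'pose']
[[0.723, 0.374, -0.581, -0.165], [-0.691, 0.413, -0.593, -0.773], [0.019, 0.83, 0.557, 0.776], [0.0, 0.0, 0.0, 1.0]]
wrist 325.19226210127806 325.19226210127806 281.6477470355108 211.18188210990954 ['pixels', 'fx', 'fy', 'cx', 'cy', 'pose']
[[0.338, -0.906, -0.255, 0.143], [0.941, 0.325, 0.093, 0.613], [-0.001, -0.271, 0.962, 0.384], [0.0, 0.0, 0.0, 1.0]]
```

View pics/scene0.png

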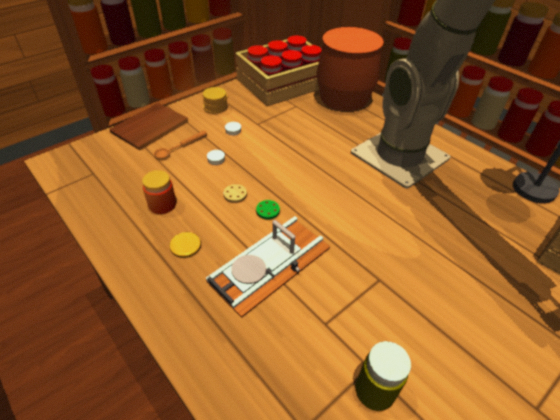

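View pics/side0.png

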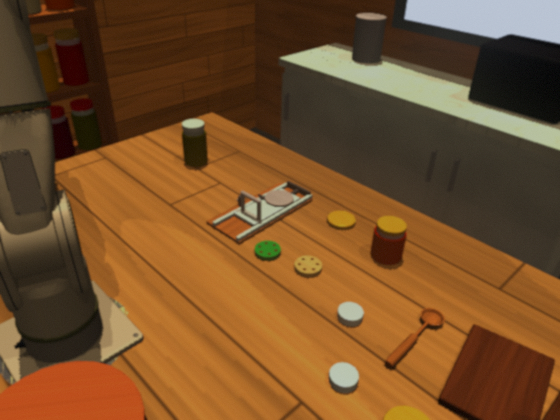

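The scene view shows the white discs at (216,157) and (233,128), the wooden disc at (235,193), its green look-alike at (268,209) and the plate at (249,268). The side view shows the white discs at (350,314) and (344,377), the wooden disc at (308,265), green at (267,250) and the plate at (279,198).

Weight candidates in the scene view are the white discs at (216,157) and (233,128). Follower candidates are the wooden disc at (235,193), the green one at (268,209) and the brass lid at (185,244). I'll check these in a crop.

```bash
cat > h.py <<'E'
import numpy as np,cv2,pickle
def ray(c,u,v):
    d=np.array([(u-c["cx"])/c["fx"],-(v-c["cy"])/c["fy"],-1.]);P=np.array(c["pose"])
    return P[:3,3],P[:3,:3]@d
def onz(c,u,v,z):
    o,d=ray(c,u,v);return o+d*(z-o[2])/d[2]
def proj(c,X):
    P=np.array(c["pose"]);p=(np.atleast_2d(X)-P[:3,3])@P[:3,:3]
    return np.c_[c["cx"]+c["fx"]*p[:,0]/-p[:,2],c["cy"]-c["fy"]*p[:,1]/-p[:,2]]
E
python3 - <<'E'
from h import *
d=pickle.load(open("d0.pkl","rb"))
for n,L in dict(scene=[("wood",235,192.5,.014),("white1",216,156,.02),("white2",233,127,.02),("plate",249,268,.028),("green",268,209,.014),("lid",185,244,.014)],
 side=[("wood",308,265,.014),("white1",350,312,.02),("white2",344,375,.02),("plate",279,198,.028),("green",267,250,.014)]).items():
    for k,u,v,z in L: print(n,k,np.round(onz(d[n],u,v,z),3))
a=cv2.resize(d["scene"]["pixels"][110:310,195:335],None,fx=3,fy=3,interpolation=cv2.INTER_CUBIC)
b=cv2.resize(d["side"]["pixels"][175:275,205:325],None,fx=3,fy=3,interpolation=cv2.INTER_CUBIC)
im=np.zeros((600,780,3),np.uint8);im[:,:420]=a;im[:300,420:]=b
im[300:,420:]=cv2.resize(d["side"]["pixels"][290:390,290:410],None,fx=3,fy=3)
cv2.imwrite("pics/crop1.png",im)
E
```

```text
scene wood [ 0.529 -0.18   0.014]
scene white1 [ 0.479 -0.348  0.02 ]
scene white2 [ 0.343 -0.443  0.02 ]
scene plate [0.669 0.066 0.028]
scene green [ 0.498 -0.068  0.014]
scene lid [ 0.742 -0.107  0.014]
side wood [ 0.521 -0.194  0.014]
side white1 [ 0.469 -0.365  0.02 ]
side white2 [ 0.335 -0.459  0.02 ]
side plate [0.664 0.055 0.028]
side green [ 0.487 -0.084  0.014]
```

View pics/crop1.png

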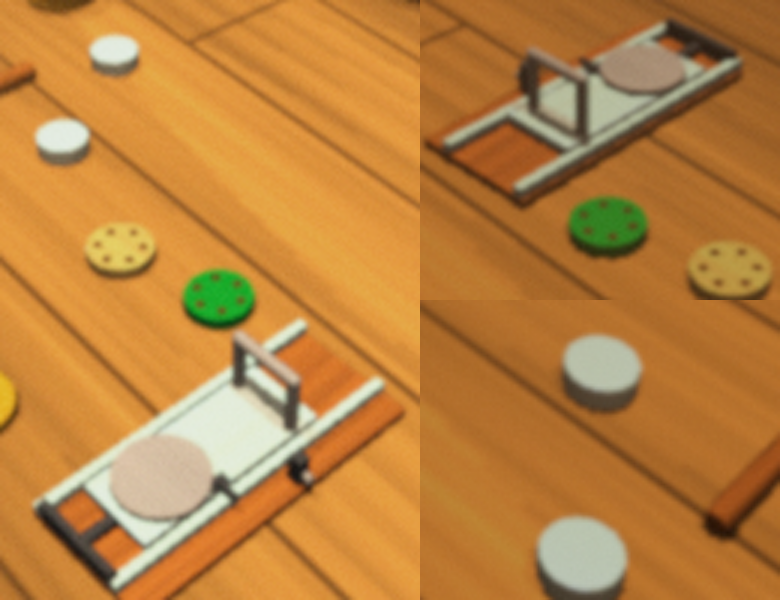

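The crop confirms it: white disc 1 at scene (216,156) has the greater y of the two, so it is the weight. The plain light disc with dots at (235,193) is the follower, and green is left alone. The two fixed cameras disagree by about 15 mm, so I'll refine with the wrist camera from above.

>>> move_arm(
  deltas=[
    {"dr": [0,0,0.06],"translation": [-0.027,-0.025,0],"jaw": 0.087},
    {"dr": [0,0,0.12],"translation": [-0.055,-0.05,0],"jaw": 0.087},
    {"dr": [0,0,0.18],"translation": [-0.082,-0.075,0],"jaw": 0.087},
    {"dr": [0,0,0.25],"translation": [-0.11,-0.1,0],"jaw": 0.087},
    {"dr": [0,0,0.32],"translation": [-0.137,-0.128,0],"jaw": 0.087},
    {"dr": [0,0,0.39],"translation": [-0.165,-0.153,0],"jaw": 0.087},
    {"dr": [0,0,0.45],"translation": [-0.192,-0.179,0],"jaw": 0.087},
    {"dr": [0,0,0.52],"translation": [-0.22,-0.205,0],"jaw": 0.087},
    {"dr": [0,0,0.59],"translation": [-0.248,-0.23,0],"jaw": 0.087},
    {"dr": [0,0,0.65],"translation": [-0.275,-0.255,0],"jaw": 0.087},
  ],
)

```text
t: 0.98
tcp_pos: [0.3844, 0.2533, 0.2922]
eef_rot: [[-0.542, 0.841, 0.0], [0.841, 0.541, 0.0], [0.0, 0.0, -1.0]]
ft_force: [1.1, -0.4, 0.2]
width: 1.003
gripper_force: 0.0
```

>>> move_arm(
  deltas=[
    {"dr": [0,0,0.07],"translation": [-0.038,-0.004,0],"jaw": 0.087},
    {"dr": [0,0,0.14],"translation": [-0.077,-0.008,0],"jaw": 0.087},
    {"dr": [0,0,0.21],"translation": [-0.115,-0.011,0],"jaw": 0.087},
    {"dr": [0,0,0.28],"translation": [-0.154,-0.015,0],"jaw": 0.087},
    {"dr": [0,0,0.35],"translation": [-0.192,-0.019,0],"jaw": 0.087},
    {"dr": [0,0,0.42],"translation": [-0.23,-0.023,0],"jaw": 0.087},
    {"dr": [0,0,0.49],"translation": [-0.27,-0.027,0],"jaw": 0.087},
    {"dr": [0,0,0.56],"translation": [-0.308,-0.03,0],"jaw": 0.087},
    {"dr": [0,0,0.62],"translation": [-0.345,-0.034,0],"jaw": 0.087},
    {"dr": [0,0,0.65],"translation": [-0.384,-0.038,0],"jaw": 0.087},
  ],
)

```text
t: 1.82
tcp_pos: [0.5616, -0.0889, 0.2923]
eef_rot: [[0.077, 0.997, 0.0], [0.997, -0.077, 0.0], [0.0, 0.0, -1.0]]
ft_force: [1.2, 0.3, -0.6]
width: 1.001
gripper_force: 0.0
```

```bash
cat >> h.py <<'E'
def wray(c,u,v):
    x,y=(u-c["cx"])/c["fx"],(v-c["cy"])/c["fy"];t=np.hypot(x,y);s=np.sinc(t/np.pi)
    P=np.array(c["pose"]);return P[:3,3],P[:3,:3]@np.array([x*s,-y*s,-np.cos(t)])
def wonz(c,u,v,z):
    o,d=wray(c,u,v);return o+d*(z-o[2])/d[2]
def wproj(c,X):
    P=np.array(c["pose"]);p=(np.atleast_2d(X)-P[:3,3])@P[:3,:3]
    rr=np.hypot(p[:,0],p[:,1]);t=np.arctan2(rr,-p[:,2]);k=t/np.maximum(rr,1e-9)
    return np.c_[c["cx"]+c["fx"]*p[:,0]*k,c["cy"]-c["fy"]*p[:,1]*k]
E
python3 - <<'E'
from station import r,snapshot
import cv2,pickle
s=r.get_state();print(s["t"],s["tcp_pos"],s["eef_rot"])
p=snapshot("wrist");pickle.dump(p,open("w1.pkl","wb"))
cv2.imwrite("pics/w1.png",cv2.resize(p["pixels"],(800,600)))
E
```

```text
1.8167 [ 0.56160383 -0.08887666  0.29225314] [[ 7.66646940e-02  9.97056899e-01  2.54558997e-04]
 [ 9.97056882e-01 -7.66647679e-02  2.94596045e-04]
 [ 3.13244726e-04  2.31224684e-04 -9.99999924e-01]]
```

View pics/w1.png

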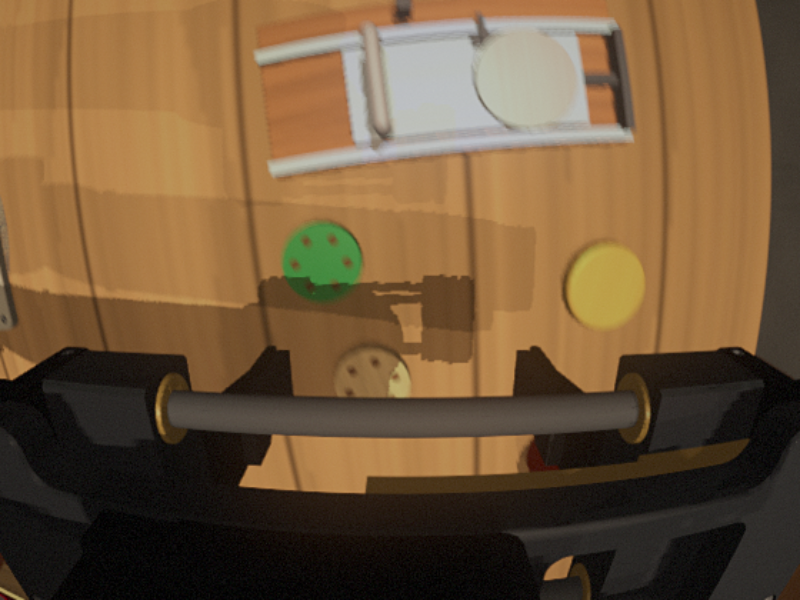

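The wrist view shows the plate at (526,79), the handle bar from (370,27) to (380,132), green at (322,261), the lid at (605,285) and the wooden disc partly hidden at (372,385). All of these are in the 800-wide picture.

```bash
python3 - <<'E'
from h import *
from scipy.optimize import least_squares
w=pickle.load(open("w1.pkl","rb"));k=560/800
for n,u,v,z in [("plate",526,79,.028),("bar",375,80,.083),("green",322,261,.014),("lid",605,285,.014),("wood",372,385,.014),("railL far",616,26,.02),("railL near",258,57,.02),("railR near",272,170,.02),("railR far",632,136,.02),("b1",370,27,.083),("b2",381,133,.083)]:
    print(n,np.round(wonz(w,u*k,v*k,z),4))
print(np.round(w["pose"],4).tolist())
d=pickle.load(open("d0.pkl","rb"))
# bundle: per-camera small rotation, points on known z; wrist trusted vs free
names=["plate","green","lid","wood"];Z=[.028,.014,.014,.014]
px={"w":[(526,79),(322,261),(605,285),(372,385)],"scene":[(248.7,268.5),(268,209),(185,244),(235,192.7)],"side":[(279,198),(267.3,250),(341,219),(308,264.5)]}
for c in("scene","side"):
    for n,(u,v),z in zip(names,px[c],Z): print(c,n,np.round(onz(d[c],u,v,z)-wonz(w,*(np.array(px["w"][names.index(n)])*k),z),4))
E
```

```text
plate [0.6699 0.0556 0.028 ]
bar [0.556  0.0482 0.083 ]
green [ 0.4977 -0.0795  0.014 ]
lid [ 0.7389 -0.1176  0.014 ]
wood [ 0.528  -0.1933  0.014 ]
railL far [0.7579 0.1083 0.02  ]
railL near [0.4615 0.0939 0.02  ]
railR near [ 0.4659 -0.0011  0.02  ]
railR far [0.7636 0.0115 0.02  ]
b1 [0.5555 0.0854 0.083 ]
b2 [0.5572 0.0128 0.083 ]
[[0.997, 0.074, 0.0207, 0.5686], [-0.0769, 0.9596, 0.2705, -0.015], [0.0002, -0.2713, 0.9625, 0.3845], [0.0, 0.0, 0.0, 1.0]]
scene plate [ 0.0002  0.0113 -0.    ]
scene green [ 0.0004  0.0114 -0.    ]
scene lid [ 0.0035  0.0108 -0.    ]
scene wood [0.0015 0.0136 0.    ]
side plate [-0.0056 -0.0008  0.    ]
side green [-0.0101 -0.0055  0.    ]
side lid [-0.0066 -0.0053  0.    ]
side wood [-0.0054  0.0004  0.    ]
```

>>> move_arm(
  deltas=[
    {"dr": [0,0,-0.12],"translation": [-0.02,0.006,0.006],"jaw": 0.087},
    {"dr": [0,0,-0.24],"translation": [-0.04,0.012,0.013],"jaw": 0.087},
    {"dr": [0,0,-0.36],"translation": [-0.06,0.018,0.019],"jaw": 0.087},
    {"dr": [0,0,-0.48],"translation": [-0.08,0.024,0.026],"jaw": 0.087},
    {"dr": [0,0,-0.6],"translation": [-0.1,0.03,0.032],"jaw": 0.087},
    {"dr": [0,0,-0.72],"translation": [-0.12,0.036,0.039],"jaw": 0.087},
    {"dr": [0,0,-0.84],"translation": [-0.14,0.042,0.046],"jaw": 0.087},
    {"dr": [0,0,-0.95],"translation": [-0.159,0.048,0.052],"jaw": 0.087},
    {"dr": [0,0,-0.95],"translation": [-0.159,0.048,0.052],"jaw": 0.087},
  ],
)

```text
t: 2.62
tcp_pos: [0.596, -0.2538, 0.2385]
eef_rot: [[-0.77, 0.638, -0.003], [0.638, 0.77, -0.002], [0.001, -0.003, -1.0]]
ft_force: [-1.0, 0.7, -0.8]
width: 1.002
gripper_force: 0.0
```

```bash
cat >> h.py <<'E'
def green(p):
    h=cv2.cvtColor(p,cv2.COLOR_BGR2HSV);m=cv2.inRange(h,(45,90,20),(80,255,255))
    n,l,s,c=cv2.connectedComponentsWithStats(cv2.morphologyEx(m,cv2.MORPH_CLOSE,np.ones((7,7))))
    i=1+s[1:,4].argmax();cs,_=cv2.findContours((l==i).astype(np.uint8),0,1)
    return cv2.fitEllipse(cv2.convexHull(max(cs,key=cv2.contourArea)))
E
python3 - <<'E'
from h import *
from station import r,snapshot
s=r.get_state();print(s["t"],s["tcp_pos"],s["eef_rot"],s["qpos"])
p=snapshot("wrist");p["tcp"]=s["tcp_pos"];p["rot"]=s["eef_rot"];pickle.dump(p,open("w2.pkl","wb"))
cv2.imwrite("pics/w2.png",cv2.resize(p["pixels"],(800,600)))
w=pickle.load(open("w1.pkl","rb"));d=pickle.load(open("d0.pkl","rb"))
for c in(w,p):
    e=green(c["pixels"]);print(e,wonz(c,*e[0],.014))
for n in("scene","side"):
    e=green(d[n]["pixels"]);print(n,e,onz(d[n],*e[0],.014))
E
```

```text
2.6167 [ 0.59595529 -0.25377463  0.23846092] [[-7.70015780e-01  6.38019298e-01 -2.65974489e-03]
 [ 6.38024125e-01  7.70014473e-01 -1.71087139e-03]
 [ 9.56473098e-04 -3.01437937e-03 -9.99994999e-01]] [-0.06164753  0.44768671  0.53065842  1.4908848  -0.22884141  1.26742352
  1.37363123]
((225.1118927001953, 182.93557739257812), (52.114013671875, 55.0716552734375), 58.21075439453125) [ 0.49737525 -0.07976987  0.014     ]
((352.5932312011719, 11.144327163696289), (58.88716125488281, 67.5977554321289), 117.88956451416016) [ 0.49525385 -0.07955099  0.014     ]
scene ((267.6143798828125, 209.0030517578125), (18.37225914001465, 22.798612594604492), 89.42805480957031) [ 0.49894347 -0.06875942  0.014     ]
side ((267.2402038574219, 249.13497924804688), (16.31294822692871, 24.85324478149414), 89.9627456665039) [ 0.4899317  -0.08233335  0.014     ]
```

View pics/w2.png

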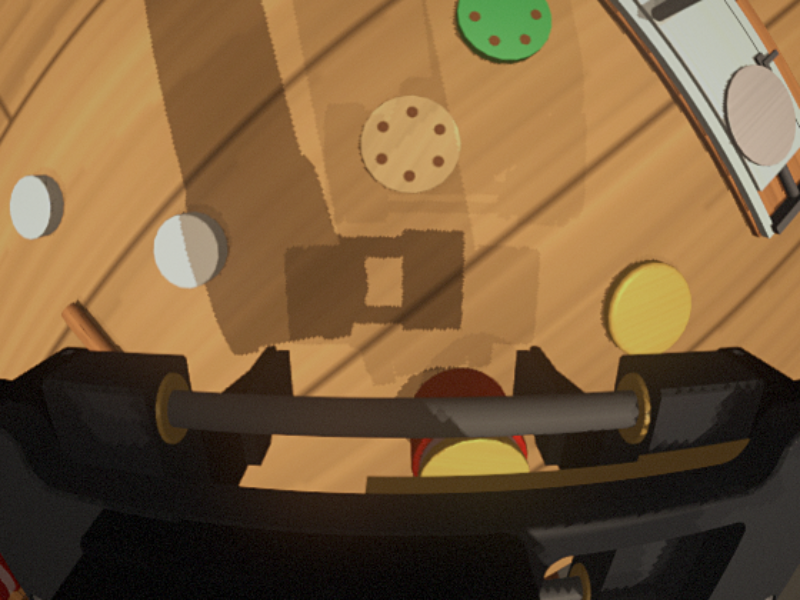

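The view shows the wooden disc centre at (410,144), the weight's top at (187,251), the other white disc at (33,207), the lid at (650,306) and the plate at (761,115).

```bash
python3 - <<'E'
from h import *
p=pickle.load(open("w2.pkl","rb"));k=.7
for n,u,v,z in [("wood",410,144,.014),("weight",187,251,.02),("white2",33,207,.02),("lid",650,306,.014),("plate",761,115,.028),("jar",475,455,.1)]: print(n,np.round(wonz(p,u*k,v*k,z),4))
X=wonz(p,410*k,144*k,.014)
R=np.array(p["rot"]);print("to wood, tool axes",R.T@(X-p["tcp"]))
E
```

```text
wood [ 0.527 -0.19   0.014]
weight [ 0.4772 -0.3594  0.02  ]
white2 [ 0.343 -0.451  0.02 ]
lid [ 0.7348 -0.1165  0.014 ]
plate [0.6685 0.0575 0.028 ]
jar [ 0.6908 -0.2756  0.1   ]
to wood, tool axes [0.09360987 0.00581918 0.22453404]
```

>>> move_arm(
  deltas=[
    {"dr": [0,0,0],"translation": [0.03,0.002,0.02],"jaw": 0.087},
    {"dr": [0,0,0],"translation": [0.06,0.004,0.05],"jaw": 0.087},
    {"dr": [0,0,0],"translation": [0.094,0.006,0.08],"jaw": 0.087},
    {"dr": [0,0,0],"translation": [0.094,0.006,0.11],"jaw": 0.087},
    {"dr": [0,0,0],"translation": [0.094,0.006,0.125],"jaw": 0.087},
    {"dr": [0,0,0],"translation": [0.094,0.006,0.125],"jaw": 0.087},
    {"dr": [0,0,0],"translation": [0.094,0.006,0.125],"jaw": 0.087},
  ],
)

```text
t: 3.25
tcp_pos: [0.529, -0.184, 0.1155]
eef_rot: [[-0.768, 0.641, -0.001], [0.641, 0.768, 0.0], [0.001, -0.0, -1.0]]
ft_force: [0.7, -0.7, 0.8]
width: 0.998
gripper_force: 0.0
```

```bash
cat > st.py <<'E'
import sys;from h import *
from station import r
s=r.get_state();R=np.array(s["eef_rot"]);T=np.array(s["tcp_pos"])
print("t",s["t"],"tcp",T.round(4),"yyaw",np.degrees(np.arctan2(R[1,1],R[0,1])).round(2),"z",R[:,2].round(4),"w",np.round(s["width"]*.087,4),"F",np.round(s["ft_force"],1),"q1,q7",np.round([s["qpos"][0],s["qpos"][6]],2))
if len(sys.argv)>3:
    print("tool delta",(R.T@(np.array(sys.argv[1:4],float)-T)).round(4))
if len(sys.argv)>4:
    a=float(sys.argv[4])-np.degrees(np.arctan2(R[1,1],R[0,1]));print("dr z",-np.radians((a+180)%360-180))
E
python3 st.py .527 -.19 .073
```

```text
t 3.25 tcp [ 0.529  -0.184   0.1155] yyaw 50.16 z [-7.e-04  3.e-04 -1.e+00] w 0.0868 F [ 0.7 -0.7  0.8] q1,q7 [-0.16  1.3 ]
tool delta [-0.0024 -0.0059  0.0425]
```

>>> move_arm(
  deltas=[
    {"dr": [0,0,0],"translation": [-0.002,-0.006,0.015],"jaw": 0.087},
    {"dr": [0,0,0],"translation": [-0.002,-0.006,0.03],"jaw": 0.087},
    {"dr": [0,0,0],"translation": [-0.002,-0.006,0.042],"jaw": 0.087},
    {"dr": [0,0,0],"translation": [-0.002,-0.006,0.042],"jaw": 0.087},
    {"dr": [0,0,0],"translation": [-0.002,-0.006,0.042],"jaw": 0.06},
    {"dr": [0,0,0],"translation": [-0.002,-0.006,0.042],"jaw": 0.06},
    {"dr": [0,0,0],"translation": [-0.002,-0.006,0.042],"jaw": 0.06},
    {"dr": [0,0,0],"translation": [-0.002,-0.006,0.042],"jaw": 0.06},
  ],
  squeeze=12,
)

```text
t: 3.92
tcp_pos: [0.5271, -0.1907, 0.0741]
eef_rot: [[-0.768, 0.64, 0.001], [0.64, 0.768, -0.0], [-0.001, 0.001, -1.0]]
ft_force: [0.3, -0.8, -0.9]
width: 0.78
gripper_force: 0.3
```

>>> move_arm(
  deltas=[
    {"dr": [0,0,0],"translation": [0,0,0],"jaw": 0.06},
    {"dr": [0,0,0],"translation": [0,0,0],"jaw": 0.087},
    {"dr": [0,0,0],"translation": [0,0,0],"jaw": 0.087},
    {"dr": [0,0,0],"translation": [0,0,0],"jaw": 0.087},
    {"dr": [0,0,0.12],"translation": [0,0,0],"jaw": 0.087},
    {"dr": [0,0,0.24],"translation": [0,0,0],"jaw": 0.087},
    {"dr": [0,0,0.36],"translation": [0,0,0],"jaw": 0.087},
    {"dr": [0,0,0.48],"translation": [0,0,0],"jaw": 0.087},
    {"dr": [0,0,0.6],"translation": [0,0,0],"jaw": 0.087},
    {"dr": [0,0,0.72],"translation": [0,0,0],"jaw": 0.087},
  ],
)

```text
t: 4.75
tcp_pos: [0.5265, -0.1906, 0.0731]
eef_rot: [[-0.149, 0.989, -0.0], [0.989, 0.149, 0.0], [0.0, -0.0, -1.0]]
ft_force: [-0.9, -0.6, -0.1]
width: 1.0
gripper_force: 0.0
```

>>> move_arm(
  deltas=[
    {"dr": [0,0,0.12],"translation": [0,0,0],"jaw": 0.087},
    {"dr": [0,0,0.24],"translation": [0,0,0],"jaw": 0.087},
    {"dr": [0,0,0.36],"translation": [0,0,0],"jaw": 0.087},
    {"dr": [0,0,0.48],"translation": [0,0,0],"jaw": 0.087},
    {"dr": [0,0,0.6],"translation": [0,0,0],"jaw": 0.087},
    {"dr": [0,0,0.72],"translation": [0,0,0],"jaw": 0.087},
    {"dr": [0,0,0.83],"translation": [0,0,0],"jaw": 0.087},
    {"dr": [0,0,0.83],"translation": [0,0,0],"jaw": 0.06},
    {"dr": [0,0,0.83],"translation": [0,0,0],"jaw": 0.06},
    {"dr": [0,0,0.83],"translation": [0,0,0],"jaw": 0.06},
  ],
)

```text
t: 5.58
tcp_pos: [0.5265, -0.1906, 0.0731]
eef_rot: [[0.621, 0.784, -0.0], [0.784, -0.621, 0.0], [-0.0, -0.0, -1.0]]
ft_force: [0.1, -0.1, -0.7]
width: 0.853
gripper_force: 0.0
```

>>> move_arm(
  deltas=[
    {"dr": [0,0,0],"translation": [0,0,0],"jaw": 0.06},
    {"dr": [0,0,0],"translation": [0,0,0],"jaw": 0.06},
    {"dr": [0,0,0],"translation": [0,0,-0.02],"jaw": 0.06},
    {"dr": [0,0,0],"translation": [0,0,-0.05],"jaw": 0.06},
    {"dr": [0,0,0],"translation": [0,0,-0.08],"jaw": 0.06},
    {"dr": [0,0,0],"translation": [0,0,-0.08],"jaw": 0.06},
  ],
)

```text
t: 6.08
tcp_pos: [0.5286, -0.1921, 0.1582]
eef_rot: [[0.624, 0.781, 0.007], [0.781, -0.624, -0.001], [0.003, 0.006, -1.0]]
ft_force: [0.1, -1.5, -1.0]
width: 0.777
gripper_force: 12.0
```

```bash
python3 st.py .669 .0565 .155 2.7
```

```text
t 6.0833 tcp [ 0.5286 -0.1921  0.1582] yyaw -38.6 z [ 0.0068 -0.001  -1.    ] w 0.0676 F [ 0.1 -1.5 -1. ] q1,q7 [-0.47 -0.09]
tool delta [ 0.2818 -0.0454  0.0039]
dr z -0.7208929248374519
```

>>> move_arm(
  deltas=[
    {"dr": [0,0,-0.1],"translation": [0.03,0.004,0],"jaw": 0.06},
    {"dr": [0,0,-0.2],"translation": [0.06,0.008,0],"jaw": 0.06},
    {"dr": [0,0,-0.3],"translation": [0.09,0.012,0],"jaw": 0.06},
    {"dr": [0,0,-0.4],"translation": [0.12,0.016,0],"jaw": 0.06},
    {"dr": [0,0,-0.5],"translation": [0.15,0.02,0],"jaw": 0.06},
    {"dr": [0,0,-0.6],"translation": [0.175,0.023,0],"jaw": 0.06},
    {"dr": [0,0,-0.7],"translation": [0.19,0.025,0],"jaw": 0.06},
    {"dr": [0,0,-0.72],"translation": [0.199,0.027,0],"jaw": 0.06},
    {"dr": [0,0,-0.72],"translation": [0.199,0.027,0],"jaw": 0.06},
    {"dr": [0,0,-0.72],"translation": [0.199,0.027,0],"jaw": 0.06},
  ],
)

```text
t: 6.92
tcp_pos: [0.6714, -0.053, 0.1529]
eef_rot: [[-0.043, 0.999, -0.001], [0.999, 0.043, -0.0], [-0.0, -0.001, -1.0]]
ft_force: [-0.1, -0.6, -1.1]
width: 0.777
gripper_force: 12.0
```

```bash
python3 - <<'E'
from h import *
from station import r,snapshot
p=snapshot("wrist");pickle.dump(p,open("w3.pkl","wb"))
cv2.imwrite("pics/w3.png",cv2.resize(p["pixels"],(800,600)))
E
python3 st.py .669 .0565 .155 2.7
```

```text
t 6.9667 tcp [ 0.6712 -0.0536  0.1531] yyaw 2.41 z [-6.e-04 -6.e-04 -1.e+00] w 0.0675 F [0.1 0.1 0.1] q1,q7 [-0.44  0.32]
tool delta [ 0.1101  0.0025 -0.002 ]
dr z -0.0051279073790978956
```

View pics/w3.png

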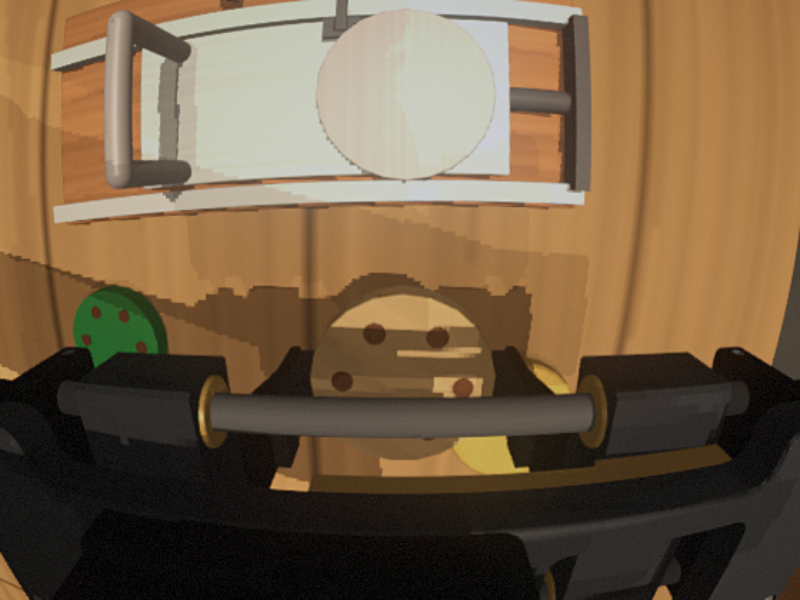

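```bash
cat >> h.py <<'E'
from scipy.optimize import least_squares
def circ(c,pts,rad,z,k=.7):
    # pts: picture edge points; fit centre
    W=np.array([wonz(c,u*k,v*k,z)[:2] for u,v in pts])
    f=least_squares(lambda q:np.hypot(*(W-q).T)-rad,W.mean(0));return f.x,f.fun
E
python3 - <<'E'
from h import *
p=pickle.load(open("w3.pkl","rb"));k=.7
print("plate",circ(p,[(317,97),(496,97),(405,9),(405,180),(345,35),(466,35)],.042,.028))
print("held",circ(p,[(312,378),(496,375),(404,292),(345,307),(463,307)],.034,.1531-.0591))
Q={n:wonz(p,u*k,v*k,z) for n,u,v,z in [("rRn",55,221,.02),("rRf",584,205,.02),("rLn",52,55,.02),("rLf",580,9,.02),("b1",119,14,.083),("b2",119,184,.083),("sR",510,176,.022),("stripR",590,190,.028),("stripL",588,15,.028)]}
for n in Q: print(n,Q[n].round(4))
for a,b in (("rRn","rRf"),("rLn","rLf")): v=Q[b]-Q[a];print(np.degrees(np.arctan2(v[1],v[0])),np.hypot(*v[:2]))
E
```

```text
plate (array([0.6697221 , 0.05905942]), array([-0.00058839, -0.00033852,  0.00046217, -0.00116939, -0.00093331,
       -0.00133038]))
held (array([ 0.67321025, -0.05136924]), array([-0.00062972, -0.00061891, -0.00072172,  0.00049451,  0.0004735 ]))
rRn [ 0.4631 -0.0013  0.02  ]
rRf [0.762  0.0124 0.02  ]
rLn [0.4581 0.1007 0.02  ]
rLf [0.7558 0.1159 0.02  ]
b1 [0.5535 0.0896 0.083 ]
b2 [0.5581 0.0187 0.083 ]
sR [0.7214 0.0233 0.022 ]
stripR [0.7613 0.0204 0.028 ]
stripL [0.757 0.11  0.028]
2.6220158402665628 0.2992801346252875
2.923299733747081 0.2981673629758106
```

The view shows the plate centre at about (407,95), the held wooden disc at about (404,382), and the handle bar between (119,14) and (119,184). I'll move the disc over the plate and lower it.

>>> move_arm(
  deltas=[
    {"dr": [0,0,0],"translation": [0.025,0.0,0],"jaw": 0.06},
    {"dr": [0,0,0],"translation": [0.06,0.001,0],"jaw": 0.06},
    {"dr": [0,0,0],"translation": [0.095,0.0015,0],"jaw": 0.06},
    {"dr": [0,0,0],"translation": [0.11,0.0015,0.01],"jaw": 0.06},
    {"dr": [0,0,0],"translation": [0.11,0.0015,0.025],"jaw": 0.06},
    {"dr": [0,0,0],"translation": [0.11,0.0015,0.04],"jaw": 0.06},
    {"dr": [0,0,0],"translation": [0.11,0.0015,0.044],"jaw": 0.06},
    {"dr": [0,0,0],"translation": [0.11,0.0015,0.044],"jaw": 0.06},
    {"dr": [0,0,0],"translation": [0.11,0.0015,0.044],"jaw": 0.06},
  ],
)

```text
t: 7.72
tcp_pos: [0.6683, 0.0558, 0.1093]
eef_rot: [[-0.043, 0.999, -0.0], [0.999, 0.043, -0.001], [-0.001, -0.0, -1.0]]
ft_force: [0.1, 0.1, -0.4]
width: 0.78
gripper_force: 12.0
```

```bash
python3 st.py .668 .0565 .1011 2.7
```

```text
t 7.7167 tcp [0.6683 0.0558 0.1093] yyaw 2.47 z [-3.e-04 -9.e-04 -1.e+00] w 0.0678 F [ 0.1  0.1 -0.4] q1,q7 [-0.59  0.17]
tool delta [ 0.0007 -0.0002  0.0082]
dr z -0.004051906592888347
```

>>> move_arm(
  deltas=[
    {"dr": [0,0,0],"translation": [0.0007,0,0.003],"jaw": 0.06},
    {"dr": [0,0,0],"translation": [0.0007,0,0.005],"jaw": 0.06},
    {"dr": [0,0,0],"translation": [0.0007,0,0.0065],"jaw": 0.06},
    {"dr": [0,0,0],"translation": [0.0007,0,0.0075],"jaw": 0.06},
    {"dr": [0,0,0],"translation": [0.0007,0,0.0082],"jaw": 0.06},
    {"dr": [0,0,0],"translation": [0.0007,0,0.0082],"jaw": 0.06},
  ],
)

```text
t: 8.22
tcp_pos: [0.6684, 0.0586, 0.1013]
eef_rot: [[-0.046, 0.999, 0.0], [0.999, 0.046, 0.0], [0.0, 0.0, -1.0]]
ft_force: [-0.7, 0.2, 0.7]
width: 0.774
gripper_force: 12.0
```

>>> move_arm(
  deltas=[
    {"dr": [0,0,0],"translation": [0,0,0.0005],"jaw": 0.06},
    {"dr": [0,0,0],"translation": [0,0,0.001],"jaw": 0.06},
    {"dr": [0,0,0],"translation": [0,0,0.001],"jaw": 0.06},
  ],
)

```text
t: 8.47
tcp_pos: [0.6684, 0.0586, 0.1012]
eef_rot: [[-0.046, 0.999, 0.0], [0.999, 0.046, 0.001], [0.001, 0.0, -1.0]]
ft_force: [-5.1, 0.8, 9.9]
width: 0.779
gripper_force: 12.0
```

```bash
python3 st.py .668 .0565 .1011 2.7
```

```text
t 8.4667 tcp [0.6684 0.0586 0.1012] yyaw 2.63 z [ 3.e-04  5.e-04 -1.e+00] w 0.0678 F [-5.1  0.8  9.9] q1,q7 [-0.59  0.17]
tool delta [-0.0021 -0.0005  0.0001]
dr z -0.001138851616994563
```

>>> move_arm(
  deltas=[
    {"dr": [0,0,0],"translation": [0,0,-0.0007],"jaw": 0.06},
    {"dr": [0,0,0],"translation": [0,0,-0.0007],"jaw": 0.075},
    {"dr": [0,0,0],"translation": [0,0,-0.0007],"jaw": 0.087},
    {"dr": [0,0,0],"translation": [0,0,-0.0007],"jaw": 0.087},
    {"dr": [0,0,0],"translation": [0,0,-0.015],"jaw": 0.087},
    {"dr": [0,0,0],"translation": [0,0,-0.05],"jaw": 0.087},
    {"dr": [0,0,0],"translation": [-0.02,0,-0.06],"jaw": 0.087},
    {"dr": [0,0,0],"translation": [-0.06,0,-0.06],"jaw": 0.087},
    {"dr": [0,0,0],"translation": [-0.1,0,-0.06],"jaw": 0.087},
    {"dr": [0,0,0],"translation": [-0.11,0,-0.06],"jaw": 0.087},
  ],
)

```text
t: 9.3
tcp_pos: [0.6728, -0.0597, 0.1621]
eef_rot: [[-0.039, 0.999, 0.002], [0.999, 0.039, -0.004], [-0.004, 0.002, -1.0]]
ft_force: [-0.0, -2.6, -0.3]
width: 1.001
gripper_force: 0.0
```

```bash
python3 - <<'E'
from h import *
from station import r,snapshot
p=snapshot("wrist");pickle.dump(p,open("w4.pkl","wb"))
cv2.imwrite("pics/w4.png",cv2.resize(p["pixels"][:160],(800,457//2*1 if 0 else 229),interpolation=cv2.INTER_CUBIC) if 0 else cv2.resize(p["pixels"][:150,150:420],None,fx=2.9,fy=2.9,interpolation=cv2.INTER_CUBIC))
E
python3 st.py .4772 -.3594 .074 2.7
```

```text
t 9.35 tcp [ 0.6728 -0.0595  0.1618] yyaw 2.15 z [ 0.0013 -0.0038 -1.    ] w 0.087 F [-1.1 -1.2  0.6] q1,q7 [-0.44  0.32]
tool delta [-0.292  -0.2068  0.0887]
dr z -0.009525456896244174
```

View pics/w4.png

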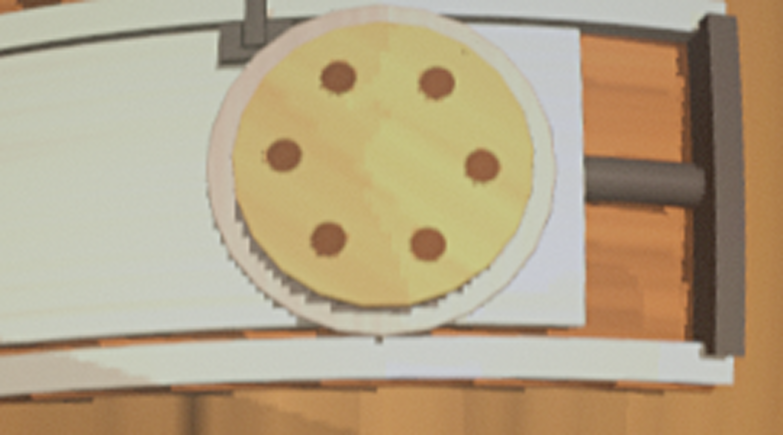

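The view shows the wooden disc lying flat on the plate. In the crop, the plate runs 208–554 by 5–335 and the disc's top face 233–534 by 22–306.

```bash
python3 - <<'E'
from h import *
p=pickle.load(open("w4.pkl","rb"));f=lambda L:[(150+(u+.5)/2.9-.5,(v+.5)/2.9-.5) for u,v in L]
print(circ(p,f([(208,172),(554,172),(380,5),(380,335)]),.042,.028,1))
print(circ(p,f([(233,155),(534,160),(385,22),(385,306)]),.034,.042,1))
E
```

```text
(array([0.66931817, 0.05978893]), array([-0.00085513, -0.00086109, -0.0005232 , -0.00049248]))
(array([0.66991787, 0.05807012]), array([-0.00047262, -0.00046096, -0.00049666, -0.00053586]))
```

>>> move_arm(
  deltas=[
    {"dr": [0,0,-0.05],"translation": [-0.01,-0.01,-0.02],"jaw": 0.087},
    {"dr": [0,0,-0.13],"translation": [-0.04,-0.03,-0.03],"jaw": 0.087},
    {"dr": [0,0,-0.22],"translation": [-0.07,-0.05,-0.03],"jaw": 0.087},
    {"dr": [0,0,-0.31],"translation": [-0.1,-0.07,-0.03],"jaw": 0.087},
    {"dr": [0,0,-0.4],"translation": [-0.13,-0.092,-0.03],"jaw": 0.087},
    {"dr": [0,0,-0.49],"translation": [-0.16,-0.113,-0.03],"jaw": 0.087},
    {"dr": [0,0,-0.58],"translation": [-0.19,-0.135,-0.02],"jaw": 0.087},
    {"dr": [0,0,-0.67],"translation": [-0.22,-0.156,-0.01],"jaw": 0.087},
    {"dr": [0,0,-0.76],"translation": [-0.25,-0.177,0.01],"jaw": 0.087},
    {"dr": [0,0,-0.8],"translation": [-0.28,-0.198,0.03],"jaw": 0.087},
  ],
)

```text
t: 10.18
tcp_pos: [0.4879, -0.3417, 0.1311]
eef_rot: [[-0.752, 0.659, 0.003], [0.659, 0.752, -0.001], [-0.002, 0.001, -1.0]]
ft_force: [1.5, -0.2, -0.4]
width: 1.002
gripper_force: 0.0
```

>>> move_arm(
  deltas=[
    {"dr": [0,0,0],"translation": [0,0,0.0],"jaw": 0.087},
    {"dr": [0,0,0],"translation": [0,0,0.0],"jaw": 0.087},
    {"dr": [0,0,0],"translation": [0,0,0.0],"jaw": 0.087},
  ],
)

```text
t: 10.43
tcp_pos: [0.4888, -0.34, 0.1308]
eef_rot: [[-0.748, 0.664, 0.001], [0.664, 0.748, 0.0], [-0.0, 0.001, -1.0]]
ft_force: [0.6, 0.6, -0.4]
width: 1.0
gripper_force: 0.0
```

```bash
python3 st.py .4772 -.3594 .074 -42;  python3 - <<'E'
from h import *
p=pickle.load(open("w2.pkl","rb"))
for u,v in[(70,305),(95,340),(118,350)]: print(wonz(p,u*.7,v*.7,.01).round(3))
E
```

```text
t 10.4333 tcp [ 0.4888 -0.34    0.1308] yyaw 48.4 z [ 6.e-04  2.e-04 -1.e+00] w 0.087 F [ 0.6  0.6 -0.4] q1,q7 [0.06 1.6 ]
tool delta [-0.0042 -0.0223  0.0568]
dr z 1.5778557660751837
[ 0.426 -0.491  0.01 ]
[ 0.465 -0.493  0.01 ]
[ 0.487 -0.48   0.01 ]
```

>>> move_arm(
  deltas=[
    {"dr": [0,0,0],"translation": [-0.004,-0.022,0.01],"jaw": 0.087},
    {"dr": [0,0,0],"translation": [-0.004,-0.022,0.025],"jaw": 0.087},
    {"dr": [0,0,0],"translation": [-0.004,-0.022,0.045],"jaw": 0.087},
    {"dr": [0,0,0],"translation": [-0.004,-0.022,0.057],"jaw": 0.087},
    {"dr": [0,0,0],"translation": [-0.004,-0.022,0.057],"jaw": 0.087},
    {"dr": [0,0,0],"translation": [-0.004,-0.022,0.057],"jaw": 0.05},
    {"dr": [0,0,0],"translation": [-0.004,-0.022,0.057],"jaw": 0.05},
    {"dr": [0,0,0],"translation": [-0.004,-0.022,0.057],"jaw": 0.05},
    {"dr": [0,0,0],"translation": [-0.004,-0.022,0.057],"jaw": 0.05},
    {"dr": [0,0,0],"translation": [-0.004,-0.022,0.057],"jaw": 0.05},
  ],
  squeeze=15,
)

```text
t: 11.27
tcp_pos: [0.4772, -0.3592, 0.0738]
eef_rot: [[-0.749, 0.663, 0.001], [0.663, 0.749, -0.0], [-0.001, 0.0, -1.0]]
ft_force: [-0.8, -0.1, 0.3]
width: 0.703
gripper_force: 0.5
```

>>> move_arm(
  deltas=[
    {"dr": [0,0,0],"translation": [0,0,0],"jaw": 0.05},
    {"dr": [0,0,0],"translation": [0,0,0],"jaw": 0.087},
    {"dr": [0,0,0],"translation": [0,0,0],"jaw": 0.087},
    {"dr": [0,0,0],"translation": [0,0,0],"jaw": 0.087},
    {"dr": [0,0,0.12],"translation": [0,0,0],"jaw": 0.087},
    {"dr": [0,0,0.24],"translation": [0,0,0],"jaw": 0.087},
    {"dr": [0,0,0.36],"translation": [0,0,0],"jaw": 0.087},
    {"dr": [0,0,0.48],"translation": [0,0,0],"jaw": 0.087},
    {"dr": [0,0,0.6],"translation": [0,0,0],"jaw": 0.087},
    {"dr": [0,0,0.72],"translation": [0,0,0],"jaw": 0.087},
  ],
)

```text
t: 12.1
tcp_pos: [0.477, -0.3589, 0.073]
eef_rot: [[-0.12, 0.993, 0.0], [0.993, 0.12, 0.0], [0.0, 0.0, -1.0]]
ft_force: [-0.6, 0.1, 0.5]
width: 1.0
gripper_force: 0.0
```

>>> move_arm(
  deltas=[
    {"dr": [0,0,0.12],"translation": [0,0,0],"jaw": 0.087},
    {"dr": [0,0,0.24],"translation": [0,0,0],"jaw": 0.087},
    {"dr": [0,0,0.36],"translation": [0,0,0],"jaw": 0.087},
    {"dr": [0,0,0.48],"translation": [0,0,0],"jaw": 0.087},
    {"dr": [0,0,0.6],"translation": [0,0,0],"jaw": 0.087},
    {"dr": [0,0,0.72],"translation": [0,0,0],"jaw": 0.087},
    {"dr": [0,0,0.83],"translation": [0,0,0],"jaw": 0.087},
    {"dr": [0,0,0.83],"translation": [0,0,0],"jaw": 0.05},
    {"dr": [0,0,0.83],"translation": [0,0,0],"jaw": 0.05},
    {"dr": [0,0,0.83],"translation": [0,0,0],"jaw": 0.05},
  ],
)

```text
t: 12.93
tcp_pos: [0.4769, -0.359, 0.073]
eef_rot: [[0.644, 0.765, -0.0], [0.765, -0.644, 0.0], [-0.0, -0.0, -1.0]]
ft_force: [0.1, -0.2, -0.9]
width: 0.852
gripper_force: 0.0
```

>>> move_arm(
  deltas=[
    {"dr": [0,0,0],"translation": [0,0,0],"jaw": 0.05},
    {"dr": [0,0,0],"translation": [0,0,0],"jaw": 0.05},
    {"dr": [0,0,0],"translation": [0,0,0],"jaw": 0.05},
    {"dr": [0,0,0],"translation": [0,0,0],"jaw": 0.05},
  ],
)

```text
t: 13.27
tcp_pos: [0.4769, -0.3591, 0.0731]
eef_rot: [[0.647, 0.763, 0.0], [0.763, -0.647, 0.0], [0.0, 0.0, -1.0]]
ft_force: [-0.3, 0.2, 1.1]
width: 0.638
gripper_force: 15.0
```

```bash
python3 st.py .668 .059 .18 2.7
```

```text
t 13.2667 tcp [ 0.4769 -0.3591  0.0731] yyaw -40.31 z [ 2.e-04  2.e-04 -1.e+00] w 0.0555 F [-0.3  0.2  1.1] q1,q7 [-0.12  0.33]
tool delta [ 0.4425 -0.1247 -0.1068]
dr z -0.750595319947612
```

>>> move_arm(
  deltas=[
    {"dr": [0,0,0],"translation": [0,0,-0.015],"jaw": 0.05},
    {"dr": [0,0,0],"translation": [0.005,-0.001,-0.045],"jaw": 0.05},
    {"dr": [0,0,-0.06],"translation": [0.025,-0.007,-0.075],"jaw": 0.05},
    {"dr": [0,0,-0.14],"translation": [0.055,-0.015,-0.1],"jaw": 0.05},
    {"dr": [0,0,-0.22],"translation": [0.09,-0.025,-0.105],"jaw": 0.05},
    {"dr": [0,0,-0.3],"translation": [0.125,-0.035,-0.107],"jaw": 0.05},
    {"dr": [0,0,-0.38],"translation": [0.16,-0.045,-0.107],"jaw": 0.05},
    {"dr": [0,0,-0.46],"translation": [0.195,-0.055,-0.107],"jaw": 0.05},
    {"dr": [0,0,-0.54],"translation": [0.23,-0.065,-0.107],"jaw": 0.05},
    {"dr": [0,0,-0.62],"translation": [0.265,-0.075,-0.107],"jaw": 0.05},
  ],
)

```text
t: 14.1
tcp_pos: [0.5917, -0.107, 0.1813]
eef_rot: [[0.08, 0.997, 0.001], [0.997, -0.08, 0.0], [0.0, 0.001, -1.0]]
ft_force: [-0.2, 0.0, -2.1]
width: 0.64
gripper_force: 15.0
```

```bash
python3 st.py .668 .059 .14 2.7
```

```text
t 14.1 tcp [ 0.5917 -0.107   0.1813] yyaw -4.59 z [ 8.e-04  2.e-04 -1.e+00] w 0.0557 F [-0.2  0.  -2.1] q1,q7 [-0.56  0.33]
tool delta [0.1715 0.0628 0.0414]
dr z -0.12725666848144923
```

>>> move_arm(
  deltas=[
    {"dr": [0,0,-0.04],"translation": [0.03,0.012,0],"jaw": 0.05},
    {"dr": [0,0,-0.08],"translation": [0.065,0.025,0],"jaw": 0.05},
    {"dr": [0,0,-0.12],"translation": [0.1,0.038,0],"jaw": 0.05},
    {"dr": [0,0,-0.127],"translation": [0.135,0.05,0.005],"jaw": 0.05},
    {"dr": [0,0,-0.127],"translation": [0.16,0.059,0.015],"jaw": 0.05},
    {"dr": [0,0,-0.127],"translation": [0.1715,0.063,0.03],"jaw": 0.05},
    {"dr": [0,0,-0.127],"translation": [0.1715,0.063,0.041],"jaw": 0.05},
    {"dr": [0,0,-0.127],"translation": [0.1715,0.063,0.041],"jaw": 0.05},
    {"dr": [0,0,-0.127],"translation": [0.1715,0.063,0.041],"jaw": 0.05},
    {"dr": [0,0,-0.127],"translation": [0.1715,0.063,0.041],"jaw": 0.05},
  ],
)

```text
t: 14.93
tcp_pos: [0.6685, 0.055, 0.1404]
eef_rot: [[-0.041, 0.999, 0.001], [0.999, 0.041, -0.001], [-0.001, 0.001, -1.0]]
ft_force: [0.7, 0.4, -0.2]
width: 0.64
gripper_force: 15.0
```

```bash
python3 st.py .668 .059 .1151 2.7
```

```text
t 14.9333 tcp [0.6685 0.055  0.1404] yyaw 2.33 z [ 1.e-03 -7.e-04 -1.e+00] w 0.0557 F [ 0.7  0.4 -0.2] q1,q7 [-0.67  0.21]
tool delta [ 0.004  -0.0003  0.0253]
dr z -0.0064758184699997634
```

>>> move_arm(
  deltas=[
    {"dr": [0,0,0],"translation": [0.0025,0,0.006],"jaw": 0.05},
    {"dr": [0,0,0],"translation": [0.0025,0,0.012],"jaw": 0.05},
    {"dr": [0,0,0],"translation": [0.0025,0,0.017],"jaw": 0.05},
    {"dr": [0,0,0],"translation": [0.0025,0,0.02],"jaw": 0.05},
    {"dr": [0,0,0],"translation": [0.0025,0,0.022],"jaw": 0.05},
    {"dr": [0,0,0],"translation": [0.0025,0,0.022],"jaw": 0.05},
    {"dr": [0,0,0],"translation": [0.0025,0,0.022],"jaw": 0.05},
  ],
)

```text
t: 15.52
tcp_pos: [0.6683, 0.0595, 0.1171]
eef_rot: [[-0.043, 0.999, -0.0], [0.999, 0.043, -0.0], [-0.0, -0.0, -1.0]]
ft_force: [0.5, -0.5, -0.9]
width: 0.643
gripper_force: 15.0
```

```bash
python3 st.py .668 .059 .1151 2.7
```

```text
t 15.5167 tcp [0.6683 0.0595 0.1171] yyaw 2.46 z [-0. -0. -1.] w 0.0559 F [ 0.5 -0.5 -0.9] q1,q7 [-0.66  0.21]
tool delta [-0.0004 -0.0004  0.002 ]
dr z -0.004227474859666631
```

>>> move_arm(
  deltas=[
    {"dr": [0,0,0],"translation": [-0.0005,0,0.001],"jaw": 0.05},
    {"dr": [0,0,0],"translation": [-0.0005,0,0.0017],"jaw": 0.05},
    {"dr": [0,0,0],"translation": [-0.0005,0,0.0022],"jaw": 0.05},
    {"dr": [0,0,0],"translation": [-0.0005,0,0.0025],"jaw": 0.05},
  ],
)

```text
t: 15.85
tcp_pos: [0.6685, 0.059, 0.1151]
eef_rot: [[-0.043, 0.999, 0.0], [0.999, 0.043, 0.0], [0.0, 0.0, -1.0]]
ft_force: [-3.3, 0.1, 6.7]
width: 0.642
gripper_force: 15.0
```

>>> move_arm(
  deltas=[
    {"dr": [0,0,0],"translation": [0,0,-0.0005],"jaw": 0.05},
    {"dr": [0,0,0],"translation": [0,0,-0.0005],"jaw": 0.062},
    {"dr": [0,0,0],"translation": [0,0,-0.0005],"jaw": 0.075},
    {"dr": [0,0,0],"translation": [0,0,-0.0005],"jaw": 0.075},
    {"dr": [0,0,0],"translation": [0,0,-0.015],"jaw": 0.075},
    {"dr": [0,0,0],"translation": [0,0,-0.045],"jaw": 0.075},
    {"dr": [0,0,0],"translation": [-0.02,-0.01,-0.08],"jaw": 0.06},
    {"dr": [0,0,0],"translation": [-0.06,-0.03,-0.08],"jaw": 0.06},
    {"dr": [0,0,0],"translation": [-0.1,-0.04,-0.08],"jaw": 0.06},
    {"dr": [0,0,0],"translation": [-0.11,-0.04,-0.08],"jaw": 0.06},
  ],
)

```text
t: 16.68
tcp_pos: [0.6312, -0.0602, 0.1971]
eef_rot: [[-0.036, 0.999, 0.002], [0.999, 0.036, -0.002], [-0.002, 0.002, -1.0]]
ft_force: [-0.4, -1.0, 0.3]
width: 0.707
gripper_force: 0.0
```

>>> move_arm(
  deltas=[
    {"dr": [0,0,0],"translation": [0,0,0],"jaw": 0.06},
    {"dr": [0,0,0],"translation": [0,0,0],"jaw": 0.06},
  ],
)

```text
t: 16.85
tcp_pos: [0.6331, -0.0536, 0.1957]
eef_rot: [[-0.041, 0.999, 0.001], [0.999, 0.041, 0.001], [0.0, 0.001, -1.0]]
ft_force: [-0.2, 0.2, -0.1]
width: 0.694
gripper_force: 0.0
```

```bash
python3 - <<'E'
from h import *
from station import r,snapshot
p=snapshot("wrist");pickle.dump(p,open("w5.pkl","wb"))
cv2.imwrite("pics/w5.png",cv2.resize(p["pixels"][:190,60:460],None,fx=2,fy=2,interpolation=cv2.INTER_CUBIC))
E
python3 st.py
```

```text
t 16.9 tcp [ 0.6334 -0.0521  0.1952] yyaw 2.46 z [ 7.e-04  7.e-04 -1.e+00] w 0.06 F [ 0.5  1.3 -0.3] q1,q7 [-0.58  0.35]
```

View pics/w5.png

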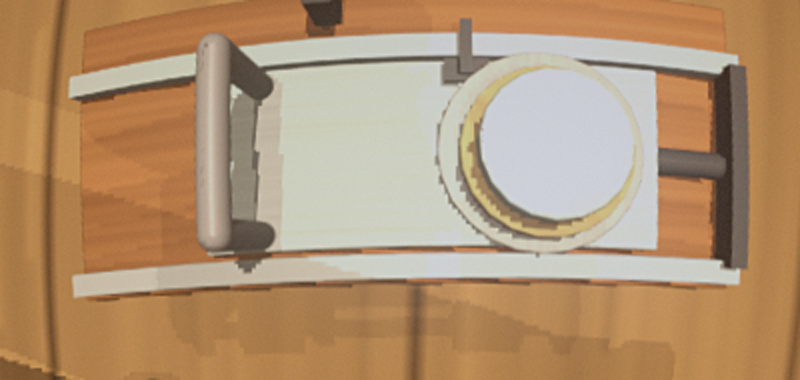

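The view shows the stack with all discs nested. The weight's top spans 480–636 by 67–220, the wooden disc's right edge is at 643 and its bottom at 238, and the plate's bottom is at 253. The bar is centred at x≈213 from 33 to 250, the pointer tip is at (466,18) and the mark's base is around (325,24).

```bash
python3 - <<'E'
from h import *
p=pickle.load(open("w5.pkl","rb"));g=lambda u,v:(60+(u+.5)/2-.5,(v+.5)/2-.5)
f=lambda L:[g(*a) for a in L]
print("weight",circ(p,f([(480,145),(636,145),(557,67),(557,220)]),.028,.062,1))
print("wood",circ(p,f([(460,150),(643,150),(545,238)]),.034,.042,1))
print("plate",circ(p,f([(437,155),(540,253),(530,52)]),.042,.028,1))
W=lambda u,v,z:wonz(p,*g(u,v),z)
b=[W(213,38,.082),W(213,247,.082)];print("bar",b,(b[0]+b[1])/2)
a=np.radians(2.75);ex=np.array([np.cos(a),np.sin(a),0])
tip=W(466,18,.026);mk=[W(310,24,.01),W(341,24,.01)]
print("tip",tip,"mark",mk,"pull",[(tip-m)@ex for m in mk],(tip-(mk[0]+mk[1])/2)@ex)
E
```

```text
weight (array([0.66997155, 0.05876719]), array([-0.00040719, -0.00042416, -0.00035143, -0.00033561]))
wood (array([0.6712721 , 0.05886113]), array([1.15855067e-03, 1.16520730e-03, 4.83160116e-05]))
plate (array([0.66934408, 0.06061992]), array([ 4.56837572e-05, -3.17486558e-04, -3.16664596e-04]))
bar [array([0.55302631, 0.09038507, 0.082     ]), array([0.55638534, 0.01890005, 0.082     ])] [0.55470583 0.05464256 0.082     ]
tip [0.63671277 0.11571753 0.026     ] mark [array([0.56996044, 0.11838848, 0.01      ]), array([0.58361877, 0.11789037, 0.01      ])] pull [np.float64(0.0665473031262237), np.float64(0.052928600109623754)] 0.05973795161792378
```

```bash
python3 st.py .553 .0545 .131 2.75
```

```text
t 16.9 tcp [ 0.6334 -0.0521  0.1952] yyaw 2.46 z [ 7.e-04  7.e-04 -1.e+00] w 0.06 F [ 0.5  1.3 -0.3] q1,q7 [-0.58  0.35]
tool delta [ 0.1099 -0.0758  0.0643]
dr z -0.005013542794177298
```

>>> move_arm(
  deltas=[
    {"dr": [0,0,0],"translation": [0.025,-0.018,0],"jaw": 0.06},
    {"dr": [0,0,-0.005],"translation": [0.055,-0.038,0],"jaw": 0.06},
    {"dr": [0,0,-0.005],"translation": [0.085,-0.059,0],"jaw": 0.06},
    {"dr": [0,0,-0.005],"translation": [0.11,-0.076,0.005],"jaw": 0.06},
    {"dr": [0,0,-0.005],"translation": [0.11,-0.076,0.015],"jaw": 0.06},
    {"dr": [0,0,-0.005],"translation": [0.11,-0.076,0.03],"jaw": 0.06},
    {"dr": [0,0,-0.005],"translation": [0.11,-0.076,0.045],"jaw": 0.06},
    {"dr": [0,0,-0.005],"translation": [0.11,-0.076,0.06],"jaw": 0.06},
    {"dr": [0,0,-0.005],"translation": [0.11,-0.076,0.064],"jaw": 0.06},
    {"dr": [0,0,-0.005],"translation": [0.11,-0.076,0.064],"jaw": 0.06},
  ],
)

```text
t: 17.73
tcp_pos: [0.552, 0.0551, 0.1298]
eef_rot: [[-0.05, 0.999, -0.002], [0.999, 0.05, -0.001], [-0.001, -0.002, -1.0]]
ft_force: [0.7, 0.5, 0.5]
width: 0.693
gripper_force: 0.0
```

```bash
python3 st.py .553 .0545 .131 2.75
```

```text
t 17.7333 tcp [0.552  0.0551 0.1298] yyaw 2.85 z [-1.9e-03 -6.0e-04 -1.0e+00] w 0.0603 F [0.7 0.5 0.5] q1,q7 [-0.84  0.16]
tool delta [-0.0007  0.001  -0.0012]
dr z 0.0017084407931114939
```

>>> move_arm(
  deltas=[
    {"dr": [0,0,0],"translation": [0,0.001,0],"jaw": 0.05},
    {"dr": [0,0,0],"translation": [0,0.001,0],"jaw": 0.04},
    {"dr": [0,0,0],"translation": [0,0.001,0],"jaw": 0.03},
    {"dr": [0,0,0],"translation": [0,0.001,0],"jaw": 0.022},
    {"dr": [0,0,0],"translation": [0,0.001,0],"jaw": 0.018},
    {"dr": [0,0,0],"translation": [0,0.001,0],"jaw": 0.015},
    {"dr": [0,0,0],"translation": [0,0.001,0],"jaw": 0.012},
    {"dr": [0,0,0],"translation": [0,0.001,0],"jaw": 0.008},
    {"dr": [0,0,0],"translation": [0,0.001,0],"jaw": 0.005},
    {"dr": [0,0,0],"translation": [0,0.001,0],"jaw": 0.005},
  ],
  squeeze=15,
)

```text
t: 18.57
tcp_pos: [0.5532, 0.0541, 0.1306]
eef_rot: [[-0.048, 0.999, -0.001], [0.999, 0.048, 0.0], [0.0, -0.001, -1.0]]
ft_force: [-2.5, -1.0, 2.8]
width: 0.133
gripper_force: 15.0
```

>>> move_arm(
  deltas=[
    {"dr": [0,0,0],"translation": [0,0,0],"jaw": 0.005},
    {"dr": [0,0,0],"translation": [0,0,0],"jaw": 0.005},
    {"dr": [0,0,0],"translation": [0,0,0],"jaw": 0.005},
  ],
  squeeze=35,
)

```text
t: 18.82
tcp_pos: [0.5532, 0.0541, 0.1306]
eef_rot: [[-0.048, 0.999, -0.001], [0.999, 0.048, 0.0], [0.0, -0.001, -1.0]]
ft_force: [-3.4, -0.5, 4.4]
width: 0.123
gripper_force: 34.9
```

```bash
python3 st.py .553 .0545 .131 2.75
```

```text
t 18.8167 tcp [0.5532 0.0541 0.1306] yyaw 2.75 z [-6.e-04  1.e-04 -1.e+00] w 0.0107 F [-3.4 -0.5  4.4] q1,q7 [-0.84  0.16]
tool delta [ 0.0004 -0.0002 -0.0004]
dr z -8.639877690297757e-05
```

>>> move_arm(
  deltas=[
    {"dr": [0,0,0],"translation": [0,-0.0003,0],"jaw": 0.005},
    {"dr": [0,0,0],"translation": [0,-0.0008,0],"jaw": 0.005},
    {"dr": [0,0,0],"translation": [0,-0.0015,0],"jaw": 0.005},
    {"dr": [0,0,0],"translation": [0,-0.0025,0],"jaw": 0.005},
    {"dr": [0,0,0],"translation": [0,-0.0037,0],"jaw": 0.005},
    {"dr": [0,0,0],"translation": [0,-0.005,0],"jaw": 0.005},
    {"dr": [0,0,0],"translation": [0,-0.0065,0],"jaw": 0.005},
    {"dr": [0,0,0],"translation": [0,-0.008,0],"jaw": 0.005},
    {"dr": [0,0,0],"translation": [0,-0.0095,0],"jaw": 0.005},
    {"dr": [0,0,0],"translation": [0,-0.011,0],"jaw": 0.005},
  ],
)

```text
t: 19.65
tcp_pos: [0.5432, 0.0536, 0.1306]
eef_rot: [[-0.048, 0.999, 0.002], [0.999, 0.048, -0.0], [-0.0, 0.002, -1.0]]
ft_force: [5.4, 0.5, -5.7]
width: 0.124
gripper_force: 34.9
```

>>> move_arm(
  deltas=[
    {"dr": [0,0,0],"translation": [0,-0.0015,0],"jaw": 0.005},
    {"dr": [0,0,0],"translation": [0,-0.003,0],"jaw": 0.005},
    {"dr": [0,0,0],"translation": [0,-0.0045,0],"jaw": 0.005},
    {"dr": [0,0,0],"translation": [0,-0.006,0],"jaw": 0.005},
    {"dr": [0,0,0],"translation": [0,-0.0075,0],"jaw": 0.005},
    {"dr": [0,0,0],"translation": [0,-0.009,0],"jaw": 0.005},
    {"dr": [0,0,0],"translation": [0,-0.0105,0],"jaw": 0.005},
    {"dr": [0,0,0],"translation": [0,-0.012,0],"jaw": 0.005},
    {"dr": [0,0,0],"translation": [0,-0.0135,0],"jaw": 0.005},
    {"dr": [0,0,0],"translation": [0,-0.015,0],"jaw": 0.005},
  ],
)

```text
t: 20.48
tcp_pos: [0.5284, 0.0529, 0.1307]
eef_rot: [[-0.048, 0.999, 0.003], [0.999, 0.048, -0.0], [-0.0, 0.003, -1.0]]
ft_force: [7.6, -0.7, -7.7]
width: 0.127
gripper_force: 34.9
```

>>> move_arm(
  deltas=[
    {"dr": [0,0,0],"translation": [0,-0.0015,0],"jaw": 0.005},
    {"dr": [0,0,0],"translation": [0,-0.003,0],"jaw": 0.005},
    {"dr": [0,0,0],"translation": [0,-0.0045,0],"jaw": 0.005},
    {"dr": [0,0,0],"translation": [0,-0.006,0],"jaw": 0.005},
    {"dr": [0,0,0],"translation": [0,-0.0075,0],"jaw": 0.005},
    {"dr": [0,0,0],"translation": [0,-0.009,0],"jaw": 0.005},
    {"dr": [0,0,0],"translation": [0,-0.0105,0],"jaw": 0.005},
    {"dr": [0,0,0],"translation": [0,-0.012,0],"jaw": 0.005},
    {"dr": [0,0,0],"translation": [0,-0.0135,0],"jaw": 0.005},
    {"dr": [0,0,0],"translation": [0,-0.015,0],"jaw": 0.005},
  ],
)

```text
t: 21.32
tcp_pos: [0.5136, 0.0522, 0.1307]
eef_rot: [[-0.048, 0.999, 0.003], [0.999, 0.048, -0.0], [-0.0, 0.003, -1.0]]
ft_force: [9.0, 0.8, -9.5]
width: 0.127
gripper_force: 34.9
```

>>> move_arm(
  deltas=[
    {"dr": [0,0,0],"translation": [0,-0.0015,0],"jaw": 0.005},
    {"dr": [0,0,0],"translation": [0,-0.003,0],"jaw": 0.005},
    {"dr": [0,0,0],"translation": [0,-0.0045,0],"jaw": 0.005},
    {"dr": [0,0,0],"translation": [0,-0.006,0],"jaw": 0.005},
    {"dr": [0,0,0],"translation": [0,-0.0075,0],"jaw": 0.005},
    {"dr": [0,0,0],"translation": [0,-0.009,0],"jaw": 0.005},
    {"dr": [0,0,0],"translation": [0,-0.0105,0],"jaw": 0.005},
    {"dr": [0,0,0],"translation": [0,-0.0115,0],"jaw": 0.005},
    {"dr": [0,0,0],"translation": [0,-0.0122,0],"jaw": 0.005},
    {"dr": [0,0,0],"translation": [0,-0.0125,0],"jaw": 0.005},
  ],
)

```text
t: 22.15
tcp_pos: [0.5012, 0.0515, 0.1307]
eef_rot: [[-0.048, 0.999, 0.004], [0.999, 0.048, -0.0], [-0.001, 0.004, -1.0]]
ft_force: [8.4, -0.6, -10.2]
width: 0.126
gripper_force: 34.9
```

```bash
python3 - <<'E'
from h import *
from station import r,snapshot
p=snapshot("wrist");pickle.dump(p,open("w6.pkl","wb"))
cv2.imwrite("pics/w6.png",cv2.resize(p["pixels"],(800,600),interpolation=cv2.INTER_CUBIC))
E
python3 st.py .553 .0545 .131 2.75
```

```text
t 22.2 tcp [0.5012 0.0515 0.1307] yyaw 2.75 z [ 3.6e-03 -3.0e-04 -1.0e+00] w 0.0109 F [ 7.8  0.7 -9.9] q1,q7 [-0.93  0.09]
tool delta [ 0.0005  0.0519 -0.0001]
dr z -3.5306672272256686e-05
```

View pics/w6.png

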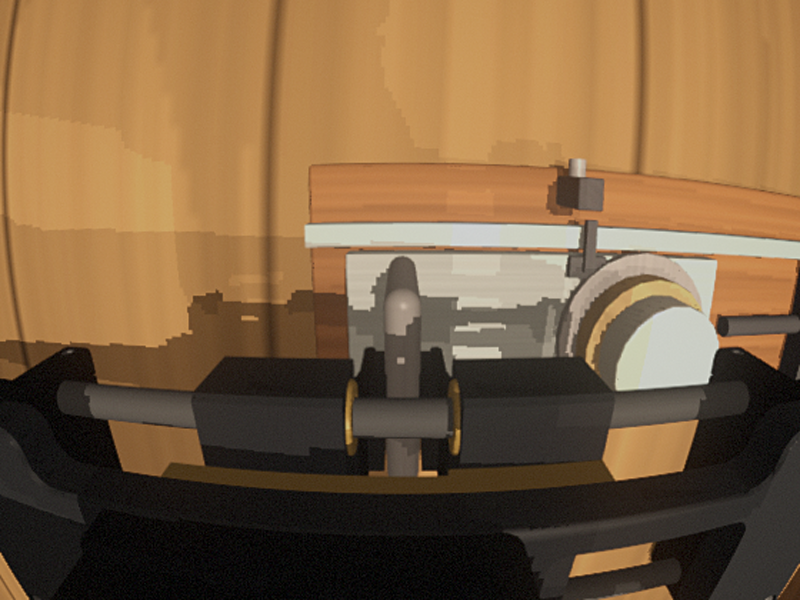

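The view shows the bar held, the stack intact, the pointer tip at (590,220) and the mark block at (558–603,172–213). About 8 mm remains, so I'll use the last picture as a zoom on the pointer and mark in all three views.

```bash
python3 - <<'E'
from h import *
from station import r,snapshot
p=pickle.load(open("w6.pkl","rb"));s=snapshot("scene");q=snapshot("side");pickle.dump((s,q),open("s6.pkl","wb"))
a=cv2.resize(p["pixels"][105:180,375:445],None,fx=6,fy=6,interpolation=cv2.INTER_CUBIC)  # 450x420
A=onz; 
c=proj(s,[[.578,.118,.02]])[0].astype(int);print(c)
b=cv2.resize(s["pixels"][c[1]-37:c[1]+38,c[0]-30:c[0]+30],None,fx=6,fy=6,interpolation=cv2.INTER_CUBIC)
print("scene origin",c[0]-30,c[1]-37)
cv2.imwrite("pics/z6.png",np.hstack([a,b]))
# predictions in wrist crop for block hypothesised
ang=np.radians(2.75);ex=np.array([np.cos(ang),np.sin(ang),0]);ey=np.array([-ex[1],ex[0],0])
for z in(.01,.04):
  X=[np.array([.577,.1181,z])+sx*.006*ex+sy*.014*ey for sy in(0,1) for sx in(-1,1)]
  print(z,((wproj(p,X)-[375,105])*6).round(0).tolist())
E
```

```text
[291 263]
scene origin 261 226
0.01 [[73.0, 217.0], [170.0, 222.0], [77.0, 94.0], [175.0, 101.0]]
0.04 [[168.0, 238.0], [277.0, 245.0], [174.0, 96.0], [283.0, 105.0]]
```

View pics/z6.png

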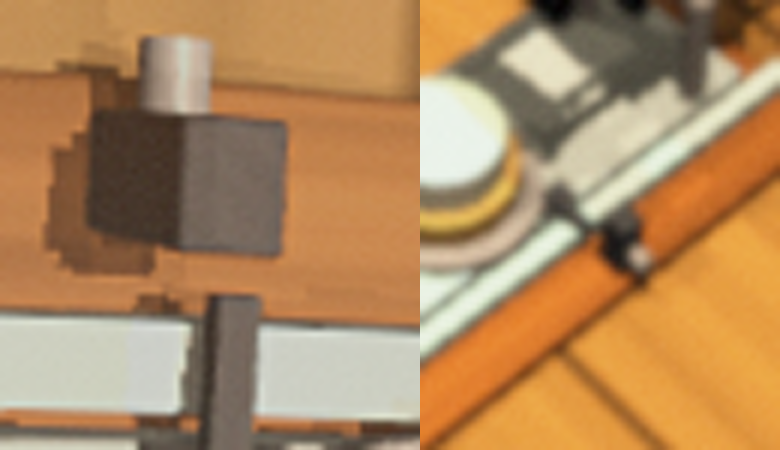

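The zoom shows the block's top front edge from (178,248) to (280,255), its base-left corner at (88,228), and the pointer tip's top edge from about 210 to 260 at y=296.

```bash
python3 - <<'E'
from h import *
p=pickle.load(open("w6.pkl","rb"))
a=np.radians(2.75);ex=np.array([np.cos(a),np.sin(a),0]);ey=np.array([-ex[1],ex[0],0])
W=lambda u,v,z:wonz(p,375+(u+.5)/6-.5,105+(v+.5)/6-.5,z)
T=[W(u,296,.026) for u in(207,216,260)]
M={"topL":W(178,248,.04)+.006*ex,"topR":W(280,255,.04)-.006*ex,"backL":W(185,113,.04)+.006*ex,"backR":W(287,122,.04)-.006*ex,"baseL":W(88,228,.01)+.006*ex}
print("tip",[(t@ex).round(4) for t in T],(T[1]@ey).round(4))
for k in M: print(k,(M[k]@ex).round(4),(M[k]@ey).round(4))
# sensitivity to tilt: 0.01 rad pitch about image vertical
E
```

```text
tip [np.float64(0.5861), np.float64(0.5872), np.float64(0.5924)] 0.0838
topL 0.5828 0.0896
topR 0.5821 0.0895
backL 0.583 0.103
backR 0.5822 0.1029
baseL 0.5836 0.0894
```

>>> move_arm(
  deltas=[
    {"dr": [0,0,0],"translation": [0,-0.0003,0],"jaw": 0.005},
    {"dr": [0,0,0],"translation": [0,-0.001,0],"jaw": 0.005},
    {"dr": [0,0,0],"translation": [0,-0.002,0],"jaw": 0.005},
    {"dr": [0,0,0],"translation": [0,-0.0032,0],"jaw": 0.005},
    {"dr": [0,0,0],"translation": [0,-0.0044,0],"jaw": 0.005},
    {"dr": [0,0,0],"translation": [0,-0.0056,0],"jaw": 0.005},
    {"dr": [0,0,0],"translation": [0,-0.0066,0],"jaw": 0.005},
    {"dr": [0,0,0],"translation": [0,-0.0072,0],"jaw": 0.005},
    {"dr": [0,0,0],"translation": [0,-0.0074,0],"jaw": 0.005},
    {"dr": [0,0,0],"translation": [0,-0.0074,0],"jaw": 0.005},
  ],
)

```text
t: 23.13
tcp_pos: [0.4939, 0.0512, 0.1307]
eef_rot: [[-0.048, 0.999, 0.004], [0.999, 0.048, -0.0], [-0.001, 0.004, -1.0]]
ft_force: [9.3, -0.4, -11.1]
width: 0.126
gripper_force: 34.9
```

```bash
python3 - <<'E'
from h import *
from station import r,snapshot
p=snapshot("wrist");pickle.dump(p,open("w7.pkl","wb"))
o=pickle.load(open("w6.pkl","rb"))
# pointer & block columns: dark runs in the gray profile
for c,n in((o,"old"),(p,"new")):
    g=cv2.cvtColor(c["pixels"],cv2.COLOR_BGR2GRAY)
    print(n,"rail row160",g[160,395:440].tolist());print(" block row139",g[139,380:440].tolist())
s=snapshot("side");cv2.imwrite("pics/side7.png",s["pixels"])
E
python3 st.py
```

```text
old rail row160 [206, 206, 206, 208, 209, 208, 207, 209, 208, 209, 210, 181, 109, 100, 57, 61, 85, 108, 110, 104, 108, 106, 118, 192, 212, 210, 209, 211, 210, 210, 210, 212, 211, 211, 210, 208, 204, 201, 196, 193, 191, 185, 184, 178, 171]
 block row139 [141, 144, 145, 96, 90, 90, 92, 92, 95, 71, 58, 60, 56, 58, 61, 54, 58, 57, 59, 57, 57, 54, 53, 54, 60, 89, 106, 107, 107, 105, 106, 109, 110, 107, 105, 106, 106, 107, 106, 107, 104, 104, 112, 153, 153, 153, 152, 152, 151, 152, 153, 152, 152, 153, 152, 152, 152, 152, 153, 152]
new rail row160 [206, 208, 207, 208, 208, 207, 207, 208, 208, 210, 197, 140, 133, 111, 59, 57, 88, 110, 109, 103, 107, 104, 115, 193, 211, 210, 209, 209, 210, 209, 210, 210, 209, 212, 209, 206, 203, 201, 196, 194, 190, 184, 179, 175, 170]
 block row139 [143, 142, 142, 141, 142, 142, 143, 145, 142, 144, 153, 152, 142, 103, 99, 104, 102, 101, 91, 72, 58, 57, 60, 55, 57, 57, 58, 57, 56, 58, 56, 56, 53, 51, 55, 58, 87, 111, 110, 108, 110, 107, 107, 107, 106, 106, 105, 103, 106, 107, 102, 100, 102, 147, 155, 153, 152, 153, 152, 152]
t 23.2333 tcp [0.4939 0.0512 0.1307] yyaw 2.75 z [ 3.8e-03 -4.0e-04 -1.0e+00] w 0.0111 F [  9.4  -0.  -10.9] q1,q7 [-0.95  0.08]
```

```bash
python3 - <<'E'
from h import *
p=pickle.load(open("w7.pkl","rb"))
a=np.radians(2.75);ex=np.array([np.cos(a),np.sin(a),0])
t=[wonz(p,u,160,.026)@ex for u in(410.8,417.4)];m=[wonz(p,u,139,.04)@ex for u in(415.6,432.5)]
print(t,m,"remaining mm",(np.mean(t)-np.mean(m))*1000, "pulled",np.hypot(.5532-.4939,.003))
E
```

```text
[np.float64(0.580284518033549), np.float64(0.5850264683677081)] [np.float64(0.5767432522908282), np.float64(0.588207330945964)] remaining mm 0.18020158223230887 pulled 0.05937583683620806
```

```bash
python3 -c "
from station import r
print(r.finish_job())"
```

```text
the job is handed in; nothing more can be done
None
```

The stack is on the plate, both discs within about 2 mm of centre when last measured. The slide is drawn out about 59 mm, with the pointer about 0.2 mm from the middle of the index block and the handle still gripped, and the job was handed in at about 23 s.

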